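# Gauge the feed gap of a root slicer

## Robot

A 6-joint arm with a two-finger parallel gripper is mounted at the origin on the work surface. World frame = base frame: x ahead of the robot, y to its left, z up, the work surface at z = 0. Lengths are in m, angles in rad, forces in N, time in s.
With the tool pointing down it reaches from about 0.25 to 0.775 m from the base axis. Payload 4 kg.
Tool frame: the origin (TCP) lies on the centre line of the jaws, within the pads' length; the fingertips stand 14 mm ahead of it and the grasp point (between the pads) lies 5 mm behind it (r.tip_extent is the z of the fingertips in the tool frame, in m); z points along the fingers, y is the direction in which the jaws open and shut (so a half turn about z gives the same grasp; the last joint's range is limited). The gripper opens to 94 mm and grips with 3 to 60 N. Pads are 16 mm wide; open, the fingers measure 119 mm over their backs; the gripper's body (75 mm by 177 mm) begins 78 mm behind the grasp point.
Start: joints at [-1.39, 0.087, 1.371, -0, 1.684, -0.103], TCP at [0.154, -0.528, 0.22] pointing down, gripper open.
Joint ranges: [-3.1, 3.1], [-0.76, 2.03], [0.27, 2.55], [-1.08, 4.22], [0.17, 2.65], [-2.57, 2.57]. Speed limits (rad/s): [2.79, 2.79, 3.14, 3.14, 3.14, 3.14].

## Interface

Orientations are given as a unit quaternion [x, y, z, w].
In Python, from rig import telemetry, eyes, close_job, r gives the robot as it stands.
- The arm moves only by the tool jog_arm, never from a script. Its argument "plan" is a list of rows, each a list of 2 entries, a list of its own where there are three numbers: the shift along the tool's x, y, z in cm, then the turn about the tool's z in degrees. In form: [[[tx, ty, tz], spin], ...]. A call has 1 to 12 rows; each row is the pose to reach, as a shift and turn from the pose commanded when the call began, along the tool's axes at that moment; what a row does not reach only later rows make up. A row lasts 1/12 s, in which the tool goes at most 41.7 mm and 7.16 degrees, less where a joint would pass 70% of its speed; a pose out of reach is approached as far as the arm can. A call with a gripper value outside its range is refused whole. "fingers" is the finger opening in cm, from 0 to 9.4, set as the call begins (left out, the last holds). The fingers move at their own pace and stop on an object; the grip force is fixed at half the most. Time passes only in rows, so rows that repeat a pose let the fingers close. It gives the time, the measured TCP pose, the force and the opening at its end, in the units of the state.
- telemetry.read_state(): the state, without advancing time (a new reading comes with each control period).
- eyes.read_camera(name): name is "scene" or "top" or "wrist"; returns a dict with "pixels" (384x512x3 uint8, red, green, blue), "fov_y" (degrees; the focal length in pixels is half the picture's height over the tangent of half this angle, whatever the lens; pixels are square), "cx", "cy" (the principal point, pixels), "k1" (the pictures are not rectified: a ray, as slopes to the right and down, at radius r is drawn at 1 + k1 r^2 times it, then the intrinsics apply), "T" (4x4, takes a point from camera to world coordinates); the wrist camera has in their place "tool_from_camera" (4x4, takes a point from camera to tool coordinates, whose origin is the TCP and whose axes are the flange's). Camera axes: x right, y up, looking along -z (the intrinsics and any distortion apply to the point x, -y, -z); pixel columns grow to the right and rows downward; lengths in m; the calibration is good to about 2 mm. A picture is of the moment at which its call begins: read the wrist's pose just before it. There is no depth.
- close_job(): hands the job in, once; it reports no verdict.
The state is a dict: "time": time; "joints": joint angles; "qvel": joint speeds; "joint_torque": joint torques, N m; "tcp_pos": TCP position; "tool_rot": TCP orientation; "contact_force": force on the tool from outside, world axes, zero at the start; "wrist_torque": the same for the moment, N m; "finger_gap": finger opening in m.
Only numpy, scipy, OpenCV 4.12 (cv2) and the standard library are available. Lean on these libraries where they do the work, as an engineer would, in place of code of your own. Each camera call takes 0.05 s, during which the arm holds its last target. There are 200 camera calls.

## Task

Find the feed gap of the root slicer with the gauge leaves: starting with the thinnest (yellow 6, then red 9, then blue 12 mm), gently slide one leaf at a time down between the jaws until one binds against the sprung press plate. Leave that first binding leaf standing in the slicer, pushed fully home with its collar flat on the hood, with every other leaf hanging in the rack, and leave everything else on the counter undisturbed.

Things in the scene. Friction and masses are not known exactly. Their poses are not given: they have to be found in the camera images.
- slicer: Root slicer fixed to the counter: dark wood base 190 x 120 mm, white cheeks, steel hood 130 x 106 mm, its top 100 mm above the counter. Origin on the counter below the feed mouth; x runs across the slot's thickness (fence at -x, sprung press plate at +x), y along the slot, z up. Black fence screw on its -x side, crank on its -y side: leave both alone.
- feed_mouth (a point): Point on top of the hood, axes as the slicer. The mouth in the 6 mm thick hood spans x -16 to +10 and y -20 to +20 mm from here. Below it stand two jaws, 74 mm long in y: sloping lead-ins from 7 to 23 mm below the hood's top, then upright parallel faces from 23 to 78 mm below.
- feed_gap (a point): Point on the press plate's side of the slot, 23 mm below feed_mouth, where the upright faces begin (fixed to the slicer). The plate's face rests at x = 0 here, the fence's at x = -gap; the gap is unknown, 3.3 to 11.6 mm, and the fence is locked. The lead-in slopes are 10 mm wide on the plate, 6 mm on the fence, over 16 mm of height.
- press_unit: The slicer's press unit (spring housing fixed in the slicer, carrying the brass press plate); origin and axes coincide with the slicer's and do not follow the plate. The plate rests against its stop at the start. A leaf thicker than the gap pushes the plate towards the slicer's +x: it yields only above 6 N, then takes 1.5 N more per mm, up to 10 mm. More than 25 N on it spoils it.
- rack: Light wood block fixed to the counter, 172 x 64 mm, 58 mm tall. Origin under its centre; x along its length. Three pockets in its top at x = -56, 0 and +56 mm, each 21 mm (x) by 37 mm (y), 52 mm deep; a gauge leaf hangs in each by its collar, which lies flat on the block's top.
- leaf_6: Gauge leaf, yellow handle, brass blade 6 mm thick (x), 28 mm wide (y), reaching 46 mm down, square-ended, polished (friction about 0.3). Origin: centre of the collar's underside, z up. Collar 44 x 44 x 5 mm; above it the handle, 22 (x) x 26 (y) mm, to 45 mm above the origin. About 0.14 kg. Starts in any pocket of the rack, axes parallel to the rack's; either way round is the same.
- leaf_9: Gauge leaf, red handle, brass blade 9 mm thick (x), 28 mm wide (y), reaching 46 mm down, square-ended, polished (friction about 0.3). Origin: centre of the collar's underside, z up. Collar 44 x 44 x 5 mm; above it the handle, 22 (x) x 26 (y) mm, to 45 mm above the origin. About 0.14 kg. Starts in any pocket of the rack, axes parallel to the rack's; either way round is the same.
- leaf_12: Gauge leaf, blue handle, brass blade 12 mm thick (x), 28 mm wide (y), reaching 46 mm down, square-ended, polished (friction about 0.3). Origin: centre of the collar's underside, z up. Collar 44 x 44 x 5 mm; above it the handle, 22 (x) x 26 (y) mm, to 45 mm above the origin. About 0.14 kg. Starts in any pocket of the rack, axes parallel to the rack's; either way round is the same.
- teapot: Bystander, to be left alone: glass teapot of amber tea, 125 mm across, 110 mm tall.
- coaster: Bystander, to be left alone: round light wood coaster, 100 mm across, 10 mm thick.
- teacup: Bystander, to be left alone: glass tea cup standing on the coaster, 76 mm across, 55 mm tall.
- bowl_a: Bystander, to be left alone: small glass bowl, 84 mm across, 35 mm tall.
- bowl_b: Bystander, to be left alone: small white bowl, 84 mm across, 35 mm tall.
- herb_jar: Bystander, to be left alone: amber jar with a wooden lid, 64 mm across, 100 mm tall.
- brush: Bystander, to be left alone: hand brush, 170 mm long, lying on the counter.
- root: Bystander, to be left alone: a dried root, 20 mm thick, 100 mm long, lying on the counter.
Not all that is in view belongs to the job. There is more than one size of the leaf_9; the job needs the middle-sized. Several things have the shape of the rack; the one meant has the colours described above.

How it is judged:
On the way, in this order (a step that is already met when the one before it is completed fails the run):
1. the thinnest (6 mm, yellow) leaf is tried: its blade is at least 24 mm down the feed mouth (x of leaf_6 in the frame of feed_mouth between -0.0152 and 0.0088 m and y of leaf_6 in the frame of feed_mouth between -0.01 and 0.01 m and z of leaf_6 in the frame of feed_mouth below 0.022 m), for 0.05 s.
2. either the 6 mm leaf is home and bound by the press plate (1.5 to 11.8 N on it), or the 9 mm leaf is tried next: at least 28 mm down the feed mouth (((z of leaf_6 in the frame of feed_mouth between -0.0025 and 0.0025 m and x of leaf_6 in the frame of feed_mouth between -0.0132 and 0.0068 m and y of leaf_6 in the frame of feed_mouth between -0.008 and 0.008 m and angle between leaf_6's own z axis and vertical below 0.1 rad and contact force between leaf_6 and press_unit between 1.5 and 11.8 N) or (x of leaf_9 in the frame of feed_mouth between -0.0152 and 0.0088 m and y of leaf_9 in the frame of feed_mouth between -0.01 and 0.01 m and z of leaf_9 in the frame of feed_mouth below 0.018 m))), for 0.2 s.
At the end, for the whole second after the job is handed in: One leaf stands released in the feed mouth, collar within 2.5 mm of flat on the hood, upright within 0.1 rad, with the press plate bearing on it with 1.5 to 11.8 N (so it is the first that binds); the other two hang upright in the rack, collars within 4 mm of its top; all at rest (((z of leaf_6 in the frame of feed_mouth between -0.0025 and 0.0025 m and x of leaf_6 in the frame of feed_mouth between -0.0132 and 0.0068 m and y of leaf_6 in the frame of feed_mouth between -0.008 and 0.008 m and angle between leaf_6's own z axis and vertical below 0.1 rad and contact force between leaf_6 and press_unit between 1.5 and 11.8 N and z of leaf_9 in the frame of rack between 0.054 and 0.062 m and x of leaf_9 in the frame of rack between -0.068 and 0.068 m and y of leaf_9 in the frame of rack between -0.012 and 0.012 m and angle between each of leaf_9, leaf_12's own z axis and vertical below 0.15 rad and z of leaf_12 in the frame of rack between 0.054 and 0.062 m and x of leaf_12 in the frame of rack between -0.068 and 0.068 m and y of leaf_12 in the frame of rack between -0.012 and 0.012 m) or (z of leaf_9 in the frame of feed_mouth between -0.0025 and 0.0025 m and x of leaf_9 in the frame of feed_mouth between -0.0132 and 0.0068 m and y of leaf_9 in the frame of feed_mouth between -0.008 and 0.008 m and angle between leaf_9's own z axis and vertical below 0.1 rad and contact force between leaf_9 and press_unit between 1.5 and 11.8 N and z of leaf_6 in the frame of rack between 0.054 and 0.062 m and x of leaf_6 in the frame of rack between -0.068 and 0.068 m and y of leaf_6 in the frame of rack between -0.012 and 0.012 m and angle between each of leaf_6, leaf_12's own z axis and vertical below 0.15 rad and z of leaf_12 in the frame of rack between 0.054 and 0.062 m and x of leaf_12 in the frame of rack between -0.068 and 0.068 m and y of leaf_12 in the frame of rack between -0.012 and 0.012 m) or (z of leaf_12 in the frame of feed_mouth between -0.0025 and 0.0025 m and x of leaf_12 in the frame of feed_mouth between -0.0132 and 0.0068 m and y of leaf_12 in the frame of feed_mouth between -0.008 and 0.008 m and angle between leaf_12's own z axis and vertical below 0.1 rad and contact force between leaf_12 and press_unit between 1.5 and 11.8 N and z of leaf_6 in the frame of rack between 0.054 and 0.062 m and x of leaf_6 in the frame of rack between -0.068 and 0.068 m and y of leaf_6 in the frame of rack between -0.012 and 0.012 m and angle between each of leaf_6, leaf_9's own z axis and vertical below 0.15 rad and z of leaf_9 in the frame of rack between 0.054 and 0.062 m and x of leaf_9 in the frame of rack between -0.068 and 0.068 m and y of leaf_9 in the frame of rack between -0.012 and 0.012 m)) and linear speed of each of leaf_6, leaf_9, leaf_12 below 0.01 m/s); the robot touches nothing.
It fails at once if a bystander is disturbed (moved more than 20 mm) (distance of any of teapot, coaster, teacup, bowl_a, bowl_b, herb_jar, brush, root from where it was at the start of the episode above 0.02 m).
It fails at once if the press plate is loaded with more than 25 N (contact force between press_unit and anything else above 25 N).
It also fails if it takes over 72 s, if anything falls off the work surface, if the arm or the gripper's body presses on something with over 40 N, if the wrist force passes 120 N, or if a joint passes its speed limit or range.

## Working session

There is one attempt and no reset: what is moved stays moved. The work goes in short steps, Python scripts to look and compute and a tool call to move; the robot and the scene stay as the last step left them, time stands still between calls to the robot, and variables do not carry over. Pictures are saved under pics/ and viewed, about 8 in all and at most 12, crops included, and the job is handed in when it is done.

Besides the shell and the picture viewer there is one more tool, called after "Call:" in YAML: its name, and indented under it one key for each argument. jog_arm: Moves the arm, as the interface text tells. Its arguments: {"type":"object","properties":{"plan":{"type":"array","items":{"type":"array"}},"fingers":{"type":"number"}},"required":["plan"]}

```bash
mkdir -p pics; ls
python3 - <<'E'
from rig import telemetry, eyes, r
import cv2,numpy as np,pickle
s=telemetry.read_state();print({k:np.round(v,3) for k,v in s.items()}); print(r.tip_extent)
o=[]
d={}
for n in("scene","top","wrist"):
    c=eyes.read_camera(n);d[n]=c
    cv2.imwrite(f"pics/{n}0.png",c["pixels"][:,:,::-1]);print(n,c["fov_y"],c["cx"],c["cy"],c["k1"],np.round(c.get("T",c.get("tool_from_camera")),3).tolist())
d['s']=s
pickle.dump(d,open("d0.pkl","wb"))
E
```

```text
pics
{'time': np.float64(0.0), 'joints': array([-1.39 ,  0.088,  1.372, -0.   ,  1.684, -0.103]), 'qvel': array([ 0.   , -0.   , -0.001, -0.   ,  0.   ,  0.   ]), 'joint_torque': array([ 0.0000e+00, -3.4018e+01, -3.0242e+01,  7.2000e-02,  3.3000e-02,
       -0.0000e+00]), 'tcp_pos': array([ 0.154, -0.527,  0.218]), 'tool_rot': array([ 0.99 ,  0.141, -0.   , -0.001]), 'contact_force': array([-1.06 ,  0.227,  1.32 ]), 'wrist_torque': array([0.027, 0.046, 0.016]), 'finger_gap': np.float64(0.094)}
0.014
scene 48.99570896616899 257.8605011392835 192.91754784030937 0.0443777141739506 [[-0.851, -0.389, 0.354, 0.966], [0.526, -0.63, 0.572, 0.662], [0.001, 0.673, 0.74, 0.915], [0.0, 0.0, 0.0, 1.0]]
top 44.328706757456146 262.9059304039949 192.74292985886126 -0.1603566508923264 [[-0.014, 0.994, -0.111, 0.378], [-1.0, -0.013, 0.005, 0.03], [0.003, 0.111, 0.994, 1.659], [0.0, 0.0, 0.0, 1.0]]
wrist 62.27120740755861 254.31692537710995 196.42914845876808 0.016757895923519693 [[-0.0, 0.97, 0.244, 0.068], [1.0, -0.0, 0.001, 0.0], [0.001, 0.244, -0.97, -0.165], [0.0, 0.0, 0.0, 1.0]]
```

Run:
```python
import cv2
a=cv2.imread("pics/top0.png");cv2.imwrite("pics/top0b.png",cv2.resize(a,(800,600),interpolation=cv2.INTER_CUBIC))
a=cv2.imread("pics/scene0.png");cv2.imwrite("pics/scene0b.png",cv2.resize(a,(800,600),interpolation=cv2.INTER_CUBIC))
```

```text
(no output)
```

View pics/top0b.png

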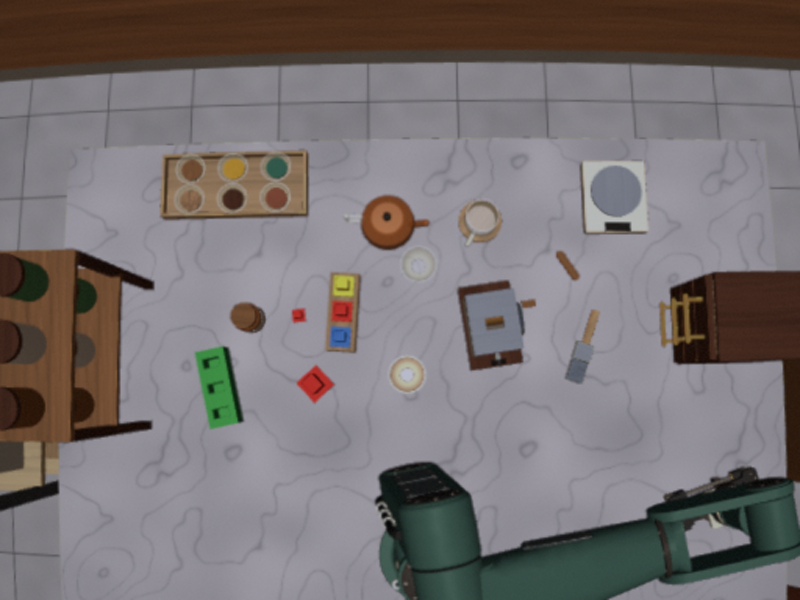

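View pics/scene0b.png

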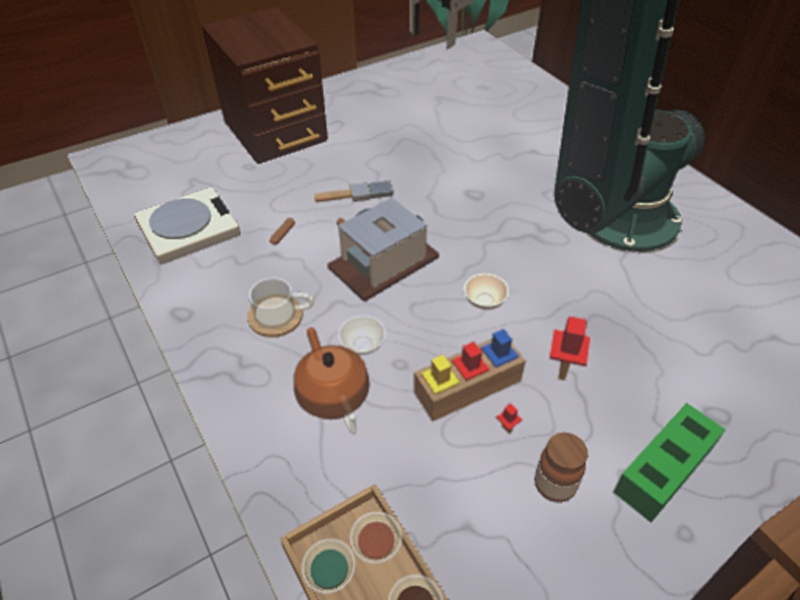

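```bash
cat > h.py <<'E'
import numpy as np,cv2,pickle
from scipy.spatial.transform import Rotation as R
def T_of(c,s=None):
    if "T" in c: return np.array(c["T"])
    W=np.eye(4);W[:3,:3]=R.from_quat(s["tool_rot"]).as_matrix();W[:3,3]=s["tcp_pos"]
    return W@np.array(c["tool_from_camera"])
def K(c):
    f=192/np.tan(np.radians(c["fov_y"])/2);return np.array([[f,0,c["cx"]],[0,f,c["cy"]],[0,0,1.]]),np.array([c["k1"],0,0,0.])
def cast(c,px,z,s=None):
    T=T_of(c,s);k,d=K(c)
    u=cv2.undistortPoints(np.array(px,float).reshape(-1,1,2),k,d)[:,0]
    D=np.c_[u[:,0],-u[:,1],-np.ones(len(u))]@T[:3,:3].T
    return T[:3,3]+D*((z-T[2,3])/D[:,2])[:,None]
def proj(c,P,s=None):
    T=T_of(c,s);k,d=K(c);p=(np.atleast_2d(P)-T[:3,3])@T[:3,:3]
    return cv2.projectPoints((p*[1,-1,-1]).reshape(-1,1,3),np.zeros(3),np.zeros(3),k,d)[0][:,0]
def blobs(m,amin):
    cs,_=cv2.findContours(m.astype(np.uint8),cv2.RETR_EXTERNAL,cv2.CHAIN_APPROX_NONE)
    return [x for x in cs if cv2.contourArea(x)>amin]
def masks(c):
    h=cv2.cvtColor(c["pixels"],cv2.COLOR_RGB2HSV);H,S,V=h[...,0].astype(int),h[...,1],h[...,2]
    return {"y":(H>22)&(H<35)&(S>150)&(V>80),"r":((H<5)|(H>174))&(S>170)&(V>80),"b":(H>100)&(H<122)&(S>130)&(V>60)}
E
python3 - <<'E'
from h import *
d=pickle.load(open("d0.pkl","rb"));c=d["top"]
for n,m in masks(c).items():
    for b in blobs(m,30):
        (cx,cy),wh,a=cv2.minAreaRect(b)
        if cx<140 : continue
        P=cast(c,cv2.boxPoints(((cx,cy),wh,a)),.063)
        print(n,np.round([cx,cy]),np.round(P.mean(0),3),np.round([np.linalg.norm(P[1]-P[0]),np.linalg.norm(P[2]-P[1])],3),a)
h=cv2.cvtColor(c["pixels"],cv2.COLOR_RGB2HSV)
print(h[190,315],h[205,300],h[206,317])
hood=(abs(h[...,0].astype(int)-h[190,315][0])<8)&(abs(h[...,1].astype(int)-h[190,315][1])<25)&(abs(h[...,2].astype(int)-h[190,315][2])<30)
hood[:, :290]=0;hood[:,340:]=0;hood[:170]=0;hood[245:]=0
for b in blobs(cv2.morphologyEx(hood.astype(np.uint8),cv2.MORPH_OPEN,np.ones((3,3))),200):
    (cx,cy),wh,a=cv2.minAreaRect(b);P=cast(c,cv2.boxPoints(((cx,cy),wh,a)),.1);print("hood",cx,cy,np.round(P,3).tolist(),a)
print("mouth",cast(c,[[494/1.5625,322/1.5625]],.1))
E
```

```text
y [220. 182.] [0.594 0.171 0.063] [0.038 0.038] 90.0
r [201. 245.] [0.381 0.233 0.063] [0.054 0.054] 48.36646270751953
r [191. 202.] [0.528 0.269 0.063] [0.021 0.021] 90.0
r [218. 199.] [0.537 0.174 0.063] [0.038 0.041] 90.0
b [218. 216.] [0.481 0.178 0.063] [0.037 0.037] 90.0
[114  30 135] [120  15 102] [ 16 163  75]
hood 316.31439208984375 205.44927978515625 [[0.563, -0.093, 0.1], [0.579, -0.199, 0.1], [0.452, -0.216, 0.1], [0.437, -0.11, 0.1]] 80.83765411376953
mouth [[ 0.50543997 -0.15361513  0.1       ]]
```

Call:
jog_arm:
  plan:
    - [[3.4, -2.0, 0], -6.8]
    - [[6.8, -4.0, 0], -13.6]
    - [[10.2, -6.0, 0], -20.4]
    - [[13.6, -8.0, 0], -27.2]
    - [[17.0, -10.0, 0], -34]
    - [[20.4, -12.0, 0], -40.8]
    - [[23.8, -14.0, 0], -47.6]
    - [[27.2, -16.0, 0], -54.4]
    - [[30.6, -18.0, 0], -61.2]
    - [[34.0, -20.0, 0], -68]
    - [[37.4, -22.0, 0], -74.8]
    - [[40.8, -24.0, 0], -81.6]

```text
time: 1.15
tcp_pos: [0.4793, -0.1816, 0.2193]
tool_rot: [0.655, 0.756, -0.0, -0.0]
contact_force: [0.6, -0.7, 0.1]
finger_gap: 0.0941
```

```bash
cat >> h.py <<'E'
def snap(name,n="wrist"):
    from rig import telemetry,eyes
    s=telemetry.read_state();c=eyes.read_camera(n);pickle.dump((s,c),open(name+".pkl","wb"))
    cv2.imwrite(f"pics/{name}.png",c["pixels"][:,:,::-1]);return s,c
def yaw(s): return np.degrees(np.arctan2(*R.from_quat(s["tool_rot"]).as_matrix()[1::-1,1]))
def rel(s,xy,z,yw):
    M=R.from_quat(s["tool_rot"]).as_matrix();d=np.array([*xy,z])-s["tcp_pos"]
    return np.round(M.T@d*100,2),round((yaw(s)-yw+90)%180-90,2)
E
python3 - <<'E'
from h import *
s,c=snap("w1");print(s["time"],s["tcp_pos"],yaw(s),s["joints"],s["qvel"],s["contact_force"])
print(rel(s,(.508,-.154),.22,7.6))
E
```

```text
1.15 [ 0.47931911 -0.1815548   0.21926085] 8.202102448307564 [-4.72608050e-01  3.76942741e-03  1.45796580e+00 -1.87264262e-04
  1.68003577e+00 -6.15782149e-01] [ 0.90936603  0.38051921 -0.37698377 -0.00530484 -0.00838178 -0.50872085] [ 0.60292358 -0.72749188  0.11684709]
(array([ 2.32,  3.23, -0.07]), np.float64(0.6))
```

View pics/w1.png

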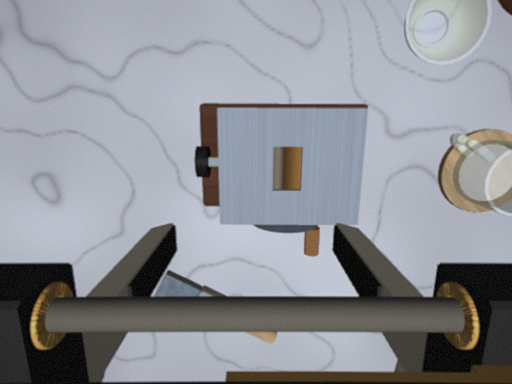

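The wrist view shows the hood (about 218–367, 105–225), with the mouth at (273–302, 147–190). The black fence screw is on the left (slicer −x) and the crank is below.

```bash
cat >> h.py <<'E'
def hood(s,c):
    h=cv2.cvtColor(c["pixels"],cv2.COLOR_RGB2HSV).astype(int);ref=np.median(h[115:140,235:350].reshape(-1,3),0);print("ref",ref)
    m=((abs(h-ref)<[12,30,30]).all(2)).astype(np.uint8)
    m=cv2.morphologyEx(m,cv2.MORPH_OPEN,np.ones((5,5)))
    cs,hi=cv2.findContours(m,cv2.RETR_CCOMP,cv2.CHAIN_APPROX_NONE)
    for i,x in enumerate(cs):
        if cv2.contourArea(x)>400 and 150<x[:,0,0].mean()<420 and x[:,0,1].min()>60:
            P=cast(c,x[:,0],.1,s);(px,py),(w,hh),a=cv2.minAreaRect((P[:,:2]*1000).astype(np.float32));print("hole" if hi[0,i,3]>=0 else "out",np.round([px,py,w,hh,a],1))
E
python3 - <<'E'
from h import *
s,c=pickle.load(open("w1.pkl","rb"));hood(s,c)
for p in ([273,147],[302,147],[302,190],[273,190]): print(cast(c,[p],.1,s)[0])
E
```

```text
ref [108.  41. 174.]
out [ 496.3 -355.7  309.3   60.1    8.2]
out [ 485.2 -272.4   44.8   24.     8.2]
out [ 428.2 -261.8   25.1   45.8   80.1]
hole [ 502.6 -153.3   28.2   41.8    8.1]
hole [593.4 -89.2  20.9  30.6  38.4]
[ 0.48720625 -0.13616579  0.1       ]
[ 0.51264061 -0.13251635  0.1       ]
[ 0.51964278 -0.17100031  0.1       ]
[ 0.49334099 -0.17478693  0.1       ]
```

Call:
jog_arm:
  plan:
    - [[2.5, 1.5, 0], 0.6]
    - [[5.0, 3.2, 0], 0.6]
    - [[5, 3.2, 0], 0.6]
    - [[5, 3.2, 0], 0.6]

```text
time: 1.53
tcp_pos: [0.5034, -0.1285, 0.219]
tool_rot: [0.66, 0.751, -0.0, -0.0]
contact_force: [-0.2, 0.4, 0.0]
finger_gap: 0.094
```

Run:
```python
from h import *
s,c=snap("w2");print(s["time"],s["tcp_pos"],yaw(s),s["qvel"]);hood(s,c)
print(rel(s,(.594,.171),.22,-3.5))
```

```text
1.5333 [ 0.5034139  -0.12852265  0.21897936] 7.404956237330317 [-0.04331596 -0.00666756  0.00307768 -0.01322094 -0.00021671 -0.00565719]
ref [112.  21. 202.]
out [ 450.1 -317.3   96.2   46.9    7. ]
out [ 574.5 -288.7  198.    46.3    7.5]
out [ 471.6 -209.3  120.4   53.3    7.3]
out [ 578.1 -194.8   64.2   54.3    7.6]
out [ 494.9 -151.3   24.3   97.2    8.4]
out [ 456.1 -137.8   34.3   59.9    7.4]
out [ 529.6 -129.4   67.2   32.5   81.7]
(array([28.53, 12.84, -0.12]), np.float64(10.9))
```

Run:
```python
from h import *
s,c=pickle.load(open("w2.pkl","rb"))
p=proj(c,[[.5056,-.1529,.1]],s)[0];print(p)
x,y=p.astype(int);x0,y0=x-60,y-45
cv2.imwrite("pics/w2c.png",cv2.resize(c["pixels"][y0:y0+90,x0:x0+120,::-1],(800,600),interpolation=cv2.INTER_CUBIC));print(x0,y0)
```

```text
[255.81819641 220.32680582]
195 175
```

View pics/w2c.png

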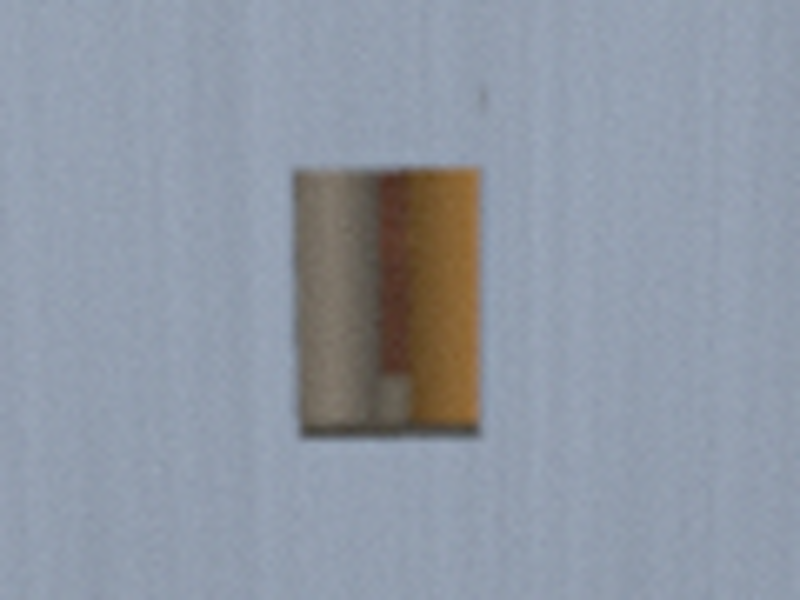

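Call:
jog_arm:
  plan:
    - [[3.5, 1.6, 0], 1.5]
    - [[7, 3.2, 0], 3]
    - [[10.5, 4.8, 0], 4.5]
    - [[14, 6.4, 0], 6]
    - [[17.5, 8, 0], 7.5]
    - [[21, 9.6, 0], 9]
    - [[24.5, 11, 0], 10.5]
    - [[27.5, 12.4, 0], 10.9]
    - [[28.5, 12.8, 0], 10.9]
    - [[28.5, 12.8, 0], 10.9]
    - [[28.5, 12.8, 0], 10.9]
  fingers: 4.4

```text
time: 2.5
tcp_pos: [0.5943, 0.1678, 0.2191]
tool_rot: [0.73, 0.684, -0.001, 0.0]
contact_force: [0.1, 0.1, -0.2]
finger_gap: 0.0443
```

Run:
```python
from h import *
s,c=snap("w3");print(s["time"],s["tcp_pos"],yaw(s),s["qvel"])
for n,m in masks(c).items():
    for b in blobs(m,150):
        P=cast(c,b[:,0],.063,s);r_=cv2.minAreaRect((P[:,:2]*1000).astype(np.float32));print(n,b[:,0].mean(0),np.round(np.r_[r_[0],r_[1],r_[2]],1))
```

```text
2.5 [0.59432706 0.16784265 0.21906908] -3.6936310875323533 [-0.02359653 -0.01778951  0.01018462 -0.00061986  0.00230959  0.00212442]
r [199.74534161 181.63354037] [536.3 175.2  44.1  43.   86.3]
r [  3.84615385 137.95384615] [351.1 229.9  30.9  12.3  75. ]
r [ 39.26484018 131.80365297] [377.4 233.9  60.2  60.   42.6]
r [189.33663366  83.38613861] [536.9 271.3  24.4  24.6   6.6]
b [143.68023256 181.95348837] [478.2 179.   44.   49.3  86.3]
```

View pics/w3.png

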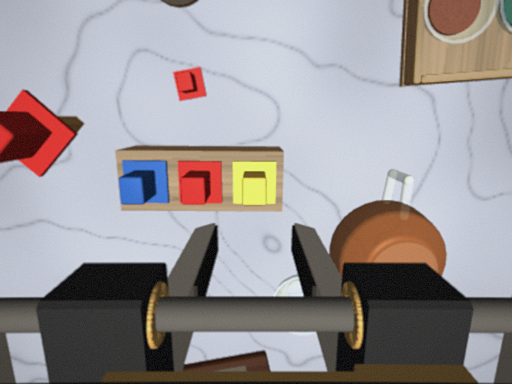

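```bash
sed -i 's/(H>22)&(H<35)&(S>150)/(H>20)\&(H<40)\&(S>120)/' h.py
python3 - <<'E'
from h import *
s,c=pickle.load(open("w2.pkl","rb"))
P=cast(c,[[195+a/6.667-.5,175+b/6.667-.5] for a,b in((297,170),(478,170),(478,430),(300,430))],.1,s);print(np.round(P,4),P.mean(0))
s,c=pickle.load(open("w3.pkl","rb"));print(cv2.cvtColor(c["pixels"],cv2.COLOR_RGB2HSV)[[190,165],[255,240]])
for b in blobs(masks(c)["y"],150):
        P=cast(c,b[:,0],.063,s);r_=cv2.minAreaRect((P[:,:2]*1000).astype(np.float32));print(b[:,0].mean(0),np.round(np.r_[r_[0],r_[1],r_[2]],1))
# handle top check
h=c["pixels"].astype(int);print(h[170:208:3,255].tolist())
print(rel(s,(.5925,.1715),.1,-3.7))
E
```

```text
[[ 0.4877 -0.1353  0.1   ]
 [ 0.5125 -0.1321  0.1   ]
 [ 0.5178 -0.1701  0.1   ]
 [ 0.4926 -0.1734  0.1   ]] [ 0.502666   -0.15275697  0.1       ]
[[ 32 138 242]
 [ 32 138 241]]
[254.07272727 182.        ] [591.9 171.1  45.2  43.8  86.3]
[[228, 238, 102], [104, 80, 30], [110, 88, 40], [235, 235, 103], [233, 241, 111], [234, 242, 113], [232, 241, 110], [233, 240, 110], [234, 241, 111], [233, 240, 110], [234, 241, 112], [236, 241, 106], [174, 151, 125]]
(array([ 0.37, -0.2 , 11.91]), np.float64(0.01))
```

Call:
jog_arm:
  plan:
    - [[0.33, -0.24, 3], 0]
    - [[0.33, -0.24, 6], 0]
    - [[0.33, -0.24, 9], 0]
    - [[0.33, -0.24, 11.5], 0]
    - [[0.33, -0.24, 13], 0]
    - [[0.33, -0.24, 13.5], 0]
    - [[0.33, -0.24, 13.5], 0]
    - [[0.33, -0.24, 13.5], 0]

```text
time: 3.22
tcp_pos: [0.5928, 0.1716, 0.0857]
tool_rot: [0.73, 0.684, 0.001, 0.001]
contact_force: [-0.3, 0.5, 1.1]
finger_gap: 0.044
```

Call:
jog_arm:
  plan:
    - [[0, 0, 0], 0]
    - [[0, 0, 0], 0]
    - [[0, 0, 0], 0]
    - [[0, 0, 0], 0]
    - [[0, 0, 0], 0]
    - [[0, 0, 0], 0]
  fingers: 1.0

```text
time: 3.72
tcp_pos: [0.593, 0.173, 0.0858]
tool_rot: [0.729, 0.684, 0.001, 0.001]
contact_force: [0.9, -0.6, 4.5]
finger_gap: 0.0219
```

Run:
```python
from h import *
s,c=snap("w4");print(s["time"],s["tcp_pos"],yaw(s),s["contact_force"],s["finger_gap"])
print(rel(s,(.5926,-.1532),.22,7.5),rel(s,(.5026,-.1527),.22,7.5))
```

```text
3.7167 [0.5929686  0.17299445 0.0857667 ] -3.6291013295372685 [ 0.87630779 -0.64865399  4.53032125] 0.021915391562219753
(array([-32.55,   2.06, -13.43]), np.float64(-11.13)) (array([-33.07,  -6.92, -13.45]), np.float64(-11.13))
```

View pics/w4.png

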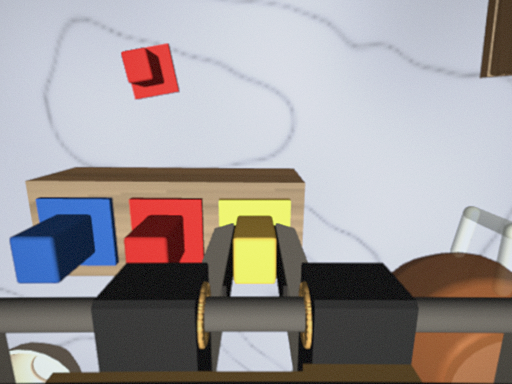

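Call:
jog_arm:
  plan:
    - [[0, 0, -1.5], 0]
    - [[0, 0, -4.5], 0]
    - [[0, 0, -8], 0]
    - [[0, 0, -11.5], 0]
    - [[-1, -0.2, -13.4], -1]
    - [[-4, -0.8, -13.4], -2]
    - [[-7.5, -1.6, -13.4], -3.5]
    - [[-11, -2.3, -13.4], -5]
    - [[-14.5, -3, -13.4], -6.5]
    - [[-18, -3.8, -13.4], -8]
    - [[-21.5, -4.5, -13.4], -9.5]
    - [[-25, -5.2, -13.4], -11.1]

```text
time: 4.77
tcp_pos: [0.523, -0.0744, 0.2173]
tool_rot: [0.659, 0.752, -0.0, -0.001]
contact_force: [0.8, -0.2, -2.3]
finger_gap: 0.0217
```

Call:
jog_arm:
  plan:
    - [[-3.1, -1.25, 0], 0]
    - [[-5.6, -2.1, 0], 0]
    - [[-7.2, -2.9, 0], 0]
    - [[-7.4, -3.2, 0], 0]
    - [[-7.4, -3.2, 0], 0]
    - [[-7.4, -3.2, 0], 0]
    - [[-7.4, -3.2, 0], 0]

```text
time: 5.35
tcp_pos: [0.5024, -0.1496, 0.2181]
tool_rot: [0.659, 0.752, 0.0, -0.0]
contact_force: [-0.0, 0.2, -1.3]
finger_gap: 0.0219
```

Run:
```python
from h import *
s,c=snap("w5");print(s["time"],s["tcp_pos"],yaw(s),s["contact_force"],s["wrist_torque"],s["finger_gap"])
print(rel(s,(.5031,-.151),.22,7.5))
```

```text
5.35 [ 0.50237363 -0.14963295  0.21811522] 7.548831489688009 [-0.01482028  0.22328674 -1.32416967] [-0.03829169 -0.0720539   0.00281329] 0.021910026233647545
(array([-0.14,  0.05, -0.19]), np.float64(0.05))
```

View pics/w5.png

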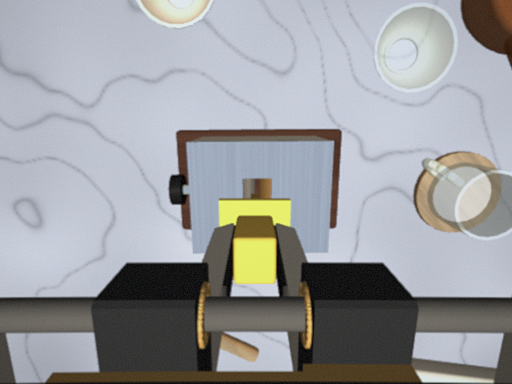

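The leaf is held upright over the mouth. The collar's far edge is at row 199 (columns 219–291), and the mouth's far edge is at row 178 (columns 243–272).

Run:
```python
from h import *
s,c=pickle.load(open("w5.pkl","rb"));M=R.from_quat(s["tool_rot"]).as_matrix()
loc=lambda P:np.round((P-s["tcp_pos"])@M*1000,1)
z=s["tcp_pos"][2]-.0228
print("collar edge",loc(cast(c,[[219,199],[291,199],[255,199]],z,s)).tolist())
print("mouth edge",loc(cast(c,[[243,178.5],[271.5,178.5],[257.3,178.5]],.1,s)).tolist())
b=max(blobs(masks(c)["y"],300),key=cv2.contourArea)[:,0];print(b.min(0),b.max(0))
px=c["pixels"];print(px[174:184,250].tolist());print([ (i,px[185,i].tolist()) for i in range(238,278,1)])
```

```text
collar edge [[21.2, -23.8, 22.8], [21.2, 20.1, 22.8], [21.2, -1.8, 22.8]]
mouth edge [[15.6, -12.5, 118.1], [15.6, 13.3, 118.1], [15.6, 0.5, 118.1]]
[219 199] [289 282]
[[154, 165, 183], [156, 169, 187], [156, 169, 185], [153, 166, 181], [142, 143, 148], [126, 119, 112], [123, 116, 104], [122, 115, 102], [126, 116, 107], [128, 122, 109]]
[(238, [162, 176, 193]), (239, [161, 173, 192]), (240, [160, 172, 190]), (241, [159, 170, 187]), (242, [140, 150, 164]), (243, [117, 113, 112]), (244, [116, 109, 96]), (245, [124, 117, 106]), (246, [131, 124, 112]), (247, [137, 127, 115]), (248, [135, 126, 114]), (249, [133, 124, 112]), (250, [125, 115, 106]), (251, [113, 105, 97]), (252, [108, 102, 92]), (253, [99, 96, 86]), (254, [93, 83, 74]), (255, [89, 63, 49]), (256, [89, 58, 46]), (257, [85, 55, 42]), (258, [88, 61, 47]), (259, [86, 60, 40]), (260, [106, 79, 45]), (261, [112, 87, 47]), (262, [114, 84, 46]), (263, [123, 91, 50]), (264, [130, 97, 54]), (265, [134, 99, 57]), (266, [141, 105, 59]), (267, [146, 107, 59]), (268, [147, 110, 57]), (269, [157, 116, 65]), (270, [151, 119, 90]), (271, [133, 135, 143]), (272, [152, 168, 187]), (273, [158, 171, 187]), (274, [157, 168, 185]), (275, [158, 171, 189]), (276, [161, 172, 190]), (277, [158, 169, 188])]
```

Call:
jog_arm:
  plan:
    - [[-0.3, 0.28, 0], 0]
    - [[-0.3, 0.28, 1.5], 0]
    - [[-0.3, 0.28, 3], 0]
    - [[-0.3, 0.28, 4], 0]
    - [[-0.3, 0.28, 4.6], 0]
    - [[-0.3, 0.28, 5], 0]
    - [[-0.3, 0.28, 5.2], 0]
    - [[-0.3, 0.28, 5.4], 0]
    - [[-0.3, 0.28, 5.6], 0]
    - [[-0.3, 0.28, 5.8], 0]
    - [[-0.3, 0.28, 6], 0]
    - [[-0.3, 0.28, 6], 0]

```text
time: 6.4
tcp_pos: [0.5053, -0.1534, 0.1583]
tool_rot: [0.66, 0.752, -0.0, -0.0]
contact_force: [0.5, -0.9, -1.4]
finger_gap: 0.0218
```

Run:
```python
from h import *
s,c=snap("w6");print(s["time"],s["tcp_pos"],yaw(s),s["contact_force"],s["wrist_torque"],s["finger_gap"])
```

```text
6.4 [ 0.50526633 -0.15343981  0.15826675] 7.456799766070062 [ 0.49141223 -0.93901259 -1.36806922] [-0.03941264 -0.14906391 -0.00673757] 0.021784422536575462
```

Call:
jog_arm:
  plan:
    - [[0, 0, 0.1], 0]
    - [[0, 0, 0.2], 0]
    - [[0, 0, 0.3], 0]
    - [[0, 0, 0.4], 0]
    - [[0, 0, 0.5], 0]
    - [[0, 0, 0.5], 0]

```text
time: 6.95
tcp_pos: [0.5052, -0.1534, 0.1532]
tool_rot: [0.66, 0.752, -0.0, -0.0]
contact_force: [0.6, -0.1, -0.7]
finger_gap: 0.0218
```

Call:
jog_arm:
  plan:
    - [[0, 0, 0.1], 0]
    - [[0, 0, 0.2], 0]
    - [[0, 0, 0.3], 0]
    - [[0, 0, 0.4], 0]
    - [[0, 0, 0.4], 0]
    - [[0, 0, 0.4], 0]

```text
time: 7.45
tcp_pos: [0.5056, -0.1536, 0.1508]
tool_rot: [0.66, 0.752, 0.0, 0.001]
contact_force: [-1.7, -0.1, 5.7]
finger_gap: 0.022
```

Run:
```python
from h import *
s,c=snap("w7");print(s["time"],s["tcp_pos"],yaw(s),s["contact_force"],s["wrist_torque"],s["finger_gap"])
```

```text
7.45 [ 0.505587   -0.15361495  0.15080819] 7.463736793558345 [-1.70570188 -0.13017177  5.68998481] [0.1441123  0.36650593 0.02636982] 0.022004783770973764
```

Call:
jog_arm:
  plan:
    - [[0, 0, 0.05], 0]
    - [[0, 0, 0.1], 0]
    - [[0, 0, 0.1], 0]
    - [[0, 0, 0.1], 0]

```text
time: 7.83
tcp_pos: [0.5058, -0.1537, 0.1485]
tool_rot: [0.66, 0.752, 0.0, 0.001]
contact_force: [0.8, 0.4, 0.8]
finger_gap: 0.0218
```

Call:
jog_arm:
  plan:
    - [[0, 0, 0.1], 0]
    - [[0, 0, 0.2], 0]
    - [[0, 0, 0.3], 0]
    - [[0, 0, 0.4], 0]
    - [[0, 0, 0.4], 0]

```text
time: 8.25
tcp_pos: [0.5057, -0.1534, 0.1442]
tool_rot: [0.66, 0.752, 0.0, 0.0]
contact_force: [2.6, 0.2, 1.2]
finger_gap: 0.0218
```

Call:
jog_arm:
  plan:
    - [[0, 0, 0.1], 0]
    - [[0, 0, 0.2], 0]
    - [[0, 0, 0.3], 0]
    - [[0, 0, 0.4], 0]

```text
time: 8.58
tcp_pos: [0.5058, -0.1535, 0.1407]
tool_rot: [0.66, 0.752, 0.0, 0.0]
contact_force: [1.2, 0.3, 1.9]
finger_gap: 0.0216
```

Call:
jog_arm:
  plan:
    - [[0, 0, 0.1], 0]
    - [[0, 0, 0.2], 0]
    - [[0, 0, 0.3], 0]
    - [[0, 0, 0.4], 0]
    - [[0, 0, 0.5], 0]
    - [[0, 0, 0.5], 0]

```text
time: 9.08
tcp_pos: [0.5058, -0.1535, 0.1354]
tool_rot: [0.66, 0.752, 0.0, 0.0]
contact_force: [3.2, 0.5, 2.6]
finger_gap: 0.0217
```

Call:
jog_arm:
  plan:
    - [[0, 0, 0], 0]
    - [[0, 0, 0], 0]
    - [[0, 0, 0], 0]
    - [[0, 0, 0], 0]
    - [[0, 0, 0], 0]
  fingers: 4.4

```text
time: 9.5
tcp_pos: [0.5048, -0.1534, 0.1349]
tool_rot: [0.66, 0.752, -0.0, -0.001]
contact_force: [0.4, -0.2, -0.3]
finger_gap: 0.0437
```

Run:
```python
from h import *
s,c=snap("w8");print(s["time"],s["tcp_pos"],s["contact_force"],s["finger_gap"])
b=max(blobs(masks(c)["y"],300),key=cv2.contourArea)[:,0];print(b.min(0),b.max(0))
```

```text
9.5 [ 0.50475175 -0.15342356  0.1348944 ] [ 0.44798325 -0.17623382 -0.30233912] 0.04374254890849351
[221 199] [292 284]
```

View pics/w8.png

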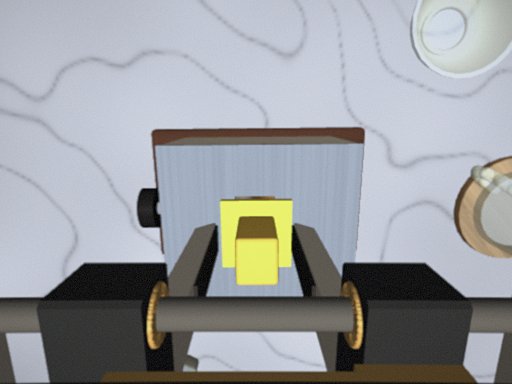

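Released 7–8 mm above home, the leaf stayed put: its collar edge is still at row 199. So the yellow leaf binds. I'll regrip it and push it home gently.

Call:
jog_arm:
  plan:
    - [[0, 0, 0], 0]
    - [[0, 0, 0], 0]
    - [[0, 0, 0], 0]
    - [[0, 0, 0], 0]
    - [[0, 0, 0], 0]
  fingers: 1.0

```text
time: 9.97
tcp_pos: [0.5057, -0.1534, 0.1355]
tool_rot: [0.659, 0.752, 0.0, 0.0]
contact_force: [0.5, -0.2, 0.2]
finger_gap: 0.0221
```

Call:
jog_arm:
  plan:
    - [[0, 0, 0.1], 0]
    - [[0, 0, 0.2], 0]
    - [[0, 0, 0.3], 0]
    - [[0, 0, 0.4], 0]
    - [[0, 0, 0.5], 0]
    - [[0, 0, 0.6], 0]
    - [[0, 0, 0.6], 0]

```text
time: 10.55
tcp_pos: [0.5057, -0.1535, 0.1294]
tool_rot: [0.66, 0.752, 0.0, 0.0]
contact_force: [1.9, -1.2, 1.3]
finger_gap: 0.0215
```

Call:
jog_arm:
  plan:
    - [[0, 0, 0.05], 0]
    - [[0, 0, 0.1], 0]
    - [[0, 0, 0.15], 0]
    - [[0, 0, 0.2], 0]
    - [[0, 0, 0.25], 0]
    - [[0, 0, 0.25], 0]

```text
time: 11.05
tcp_pos: [0.5057, -0.1535, 0.1279]
tool_rot: [0.66, 0.752, 0.0, 0.0]
contact_force: [1.1, 0.6, 5.7]
finger_gap: 0.022
```

Call:
jog_arm:
  plan:
    - [[0, 0, 0.05], 0]
    - [[0, 0, 0.1], 0]
    - [[0, 0, 0.15], 0]
    - [[0, 0, 0.15], 0]

```text
time: 11.38
tcp_pos: [0.5057, -0.1535, 0.1279]
tool_rot: [0.66, 0.752, 0.0, 0.001]
contact_force: [-1.1, 0.4, 10.9]
finger_gap: 0.022
```

Call:
jog_arm:
  plan:
    - [[0, 0, -0.15], 0]
    - [[0, 0, -0.15], 0]
    - [[0, 0, -0.15], 0]
    - [[0, 0, -0.15], 0]
    - [[0, 0, -0.15], 0]
    - [[0, 0, -0.15], 0]
  fingers: 6.0

```text
time: 11.88
tcp_pos: [0.505, -0.1534, 0.1263]
tool_rot: [0.66, 0.752, -0.0, -0.001]
contact_force: [-0.6, -0.5, 0.4]
finger_gap: 0.0575
```

Call:
jog_arm:
  plan:
    - [[0, 0, -2], 0]
    - [[0, 0, -5], 0]
    - [[0, 0, -8], 0]
    - [[2, 0, -11], 0]
    - [[5, 0, -12], 0]
    - [[8, 0, -12], 0]
    - [[10, 0, -12], 0]
    - [[10, 0, -12], 0]
    - [[10, 0, -12], 0]

```text
time: 12.63
tcp_pos: [0.4923, -0.0538, 0.247]
tool_rot: [0.659, 0.752, -0.0, 0.0]
contact_force: [0.6, -0.2, -0.7]
finger_gap: 0.0604
```

Run:
```python
from h import *
s,c=snap("w9");print(s["time"],s["tcp_pos"],s["contact_force"],s["finger_gap"])
b=max(blobs(masks(c)["y"],300),key=cv2.contourArea)[:,0];print(b.min(0),b.max(0))
_,t=snap("s9","scene");k=t["pixels"][100:250,190:370,::-1]
a=cv2.resize(c["pixels"][:,:,::-1],(480,360));b=cv2.resize(k,(432,360),interpolation=cv2.INTER_CUBIC)
cv2.imwrite("pics/f9.png",cv2.resize(np.hstack([a,b]),(800,316)))
```

```text
12.6333 [ 0.4923097  -0.05376019  0.2470161 ] [ 0.61774817 -0.23094589 -0.68689866] 0.06044643867574938
[234 263] [274 296]
```

View pics/f9.png

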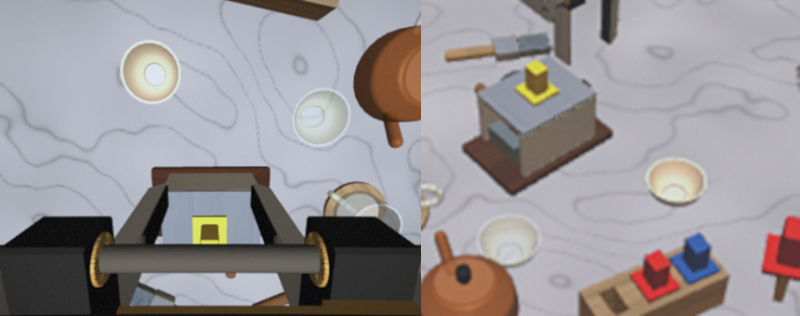

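Run:
```python
from rig import close_job
print(close_job())
```

```text
the job is handed in; nothing more can be done
None
```

The yellow 6 mm leaf is the first that binds. I left it standing in the slicer, released and pushed home, and handed the job in at about 12.6 s. I tried no other leaf; the middle-sized red 9 mm and the blue 12 mm leaves were never moved from the rack.

- **Binding:** the leaf met the jaws about 23 mm down, with roughly 7 N net upward. It then slid on against a steady 2–4 N drag. When I released it about 8 mm above home, it stayed put instead of dropping.
- **Home:** the downward push stalled at the same height (0.1279 m) as the force rose from 5.7 N to 10.9 N. The expected height was about 0.1275 m, so I took this as the collar sitting flat on the hood.
- **Last pictures:** they show the leaf upright with its collar on the hood, red and blue hanging in the rack, and the gripper clear. The nearby bystanders looked undisturbed, but I did not measure any of their positions.

**Disagreements and gaps:**
- The wrist camera's position for the mouth differed from the top camera's by about 2–3 mm. I corrected for this before inserting the leaf.
- I could not measure the press-plate force directly.
- I did not re-measure the collar's height after letting go.

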